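# Turn a painting turntable square and lock it with its pin

### The job

Turn the blue turntable by its red upright eye plate until the flat on its rim lies along the brass bar, and let it rest there. Then push the steel locking pin by its yellow head fully home, so that its end passes through the eye and the head rests against the guide, and let go. Keep off the painted panel, its paint is still wet, and leave the two paint jars and the brush tin where they are.

Things in the scene. Friction and masses are not known exactly. Their poses are not given: they have to be found in the camera images.
- jig: Fixed jig: wooden base 250 x 250 mm, 12 mm thick. Origin: on the turntable's axis at table height; z up. In its +y, in turn: the brass alignment bar (110 mm long along x, 8 mm wide, centre 110 mm from the axis, top 43 mm up, just under the turntable's height), then the aluminium pin guide. The pin slides along y in the guide, pointing at the axis, its centre line 85 mm above the table.
- wheel (a joint): Turntable angle, rad. 0: the flat lies along the bar, the eye is in line with the pin. Positive: turned clockwise (from above) away from that; push the eye plate counter-clockwise to reduce it. Range -1.9 to 1.9, light friction (0.08 N m), stays where left. Blue disc 240 mm in diameter, 15 mm thick, top 60 mm above the table, one flat 105 mm from the axis, white line along it.
- wheel_axis (a point): Fixed point on the turntable's axis at the height of the disc's top, 60 mm above the table.
- eye (a point): Centre of the 18 mm round hole in the red eye plate, 93 mm from the turntable's axis, 85 mm above the table. The plate stands on the turntable just inside the flat and turns with it: 50 mm wide (its x, tangential), 10 mm thick (its y, radially outward, the hole's axis), 50 mm high (60 to 110 mm above the table). Push on its narrow side.
- pin_head (a point): Centre of the rear end face of the pin's yellow head (26 mm in diameter, 16 mm long). The pin is a loose steel rod 14 mm in diameter, 156 mm long with the head, about 0.2 kg; it lies level in the guide and slides with a little friction. Push this face level towards the turntable's axis.
- pin_tip (a point): Front end of the pin's tapered nose (6 mm in diameter, full 14 mm after 14 mm), 156 mm from pin_head. At the start it is clear of the eye plate; at home it is 70 mm from the turntable's axis.
- guide_seat (a point): Centre of the guide's rear face, 210 mm from the turntable's axis, 85 mm up; axes as the jig's (y outward). The guide is a trough with two straps over it, 44 mm wide, 135 to 210 mm from the axis, 98.5 mm high. The head's front face rests against this face when the pin is home; pin_head is then 16 mm farther out.
- panel: Freshly painted round panel, 120 mm in diameter, 6 mm thick, fixed in the middle of the turntable and turning with it; its origin is the centre of its underside, 60 mm above the table. The paint is wet: nothing of the robot may touch it.
- jar_red: Bystander: loose red paint jar with a white cap, 48 mm in diameter, 65 mm high; origin at the centre of its underside.
- jar_blue: Bystander: loose blue paint jar with a white cap, 48 mm in diameter, 65 mm high; origin at the centre of its underside.
- brush_tin: Bystander: loose metal tin, 76 mm in diameter, 95 mm high, with brushes standing in it up to 205 mm high; origin at the centre of its underside.
- pin: The loose pin as a whole; origin on its centre line half-way along (78 mm from either end), its y axis along the pin towards the head.
Not all that is in view belongs to the job. Leave any green or purple look-alike of the pin alone.

How it is judged:
By the outcome, as a careful person would: the job done as asked, in the order asked, and still so for the second after the job is handed in, with the robot touching nothing.
It also fails if it takes over 56 s, if anything falls off the work surface, if the arm or the gripper's body presses on something with over 40 N, if the wrist force passes 120 N, or if a joint passes its speed limit or range.

### The arm

A 6-joint arm with a two-finger parallel gripper is mounted at the origin on the work surface. World frame = base frame: x ahead of the robot, y to its left, z up, the work surface at z = 0. Lengths are in m, angles in rad, forces in N, time in s.
With the tool pointing down it reaches from about 0.225 to 0.875 m from the base axis. Payload 3.4 kg.
Tool frame: the origin (TCP) lies midway between the tips of the shut fingers; the grasp point (between the pads) lies 19 mm behind it; z points along the fingers, y is the line along which they close (so a half turn about z gives the same grasp; the last joint's range is limited). The gripper opens to 85 mm and grips with 20 to 120 N. Pads are 22 mm wide; open, the fingers measure 114 mm over their backs; the gripper's body (76 mm by 85 mm) begins 54 mm behind the grasp point. The pads swing forward as they close: fully open they stand 13 mm farther back than shut.
Start: joints at [1.189, 0.276, 1.505, -0, 1.361, -0.121], TCP at [0.148, 0.556, 0.231] pointing down, gripper open.
Joint ranges: [-2.89, 2.89], [-0.75, 2.08], [0.22, 2.7], [-1.18, 4.32], [0.11, 2.71], [-2.7, 2.7]. Speed limits (rad/s): [2.57, 2.57, 3.14, 3.14, 3.14, 3.14].

### API

Orientations are given as a unit quaternion [x, y, z, w].
In Python, from workcell import manip gives the robot as it stands.
- The arm moves only by the shell command python3 -m crank 'ROWS'. ROWS is JSON, a list that holds one entry, the list of rows, each a list of 5 numbers: the gripper command: -1 is shut, 1 is fully open, values between are in proportion, then the shift along the tool's x, y, z normalised to -1 to 1, where 1 is 1000 mm, then the turn about the tool's z normalised to -1 to 1, where 1 is 0.5 rad. In form: [[[fingers, tx, ty, tz, turn], ...]]. A call has 1 to 12 rows; each row is the pose to reach, as a shift and turn from the pose commanded when the call began, along the tool's axes at that moment; what a row does not reach only later rows make up. A row lasts 1/12 s, in which the tool goes at most 41.7 mm and 7.16 degrees, less where a joint would pass 70% of its speed; a pose out of reach is approached as far as the arm can. A call with a number of a shift or a turn outside -1 to 1 is refused whole. A call with a gripper value outside its range is refused whole. The fingers move at their own pace and stop on an object; the grip force is fixed at half the most. Time passes only in rows, so rows that repeat a pose let the fingers close. It gives the time, the measured TCP pose, the force, the opening and the grip force at its end, in the units of the state.
- manip.read_state(): the state, without advancing time (a new reading comes with each control period).
- manip.grab_frame(name): name is "side" or "top" or "wrist"; returns a dict with "pixels" (480x640x3 uint8, red, green, blue), "z_map" (480x640 float32, m along the optical axis (not along the pixel's ray), 0 where there is no reading), "fx", "fy", "cx", "cy" (pixels), "k1" (the pictures are not rectified: a ray, as slopes to the right and down, at radius r is drawn at 1 + k1 r^2 times it, then the intrinsics apply), "R" (3x3) and "t" (3): a world point X has camera coordinates R X + t; the wrist camera has in their place "T_tool_cam" (4x4, takes a point from camera to tool coordinates, whose origin is the TCP and whose axes are the flange's). Camera axes: x right, y down, z forward; pixel columns grow to the right and rows downward; lengths in m; the calibration is good to about 2 mm. A picture is of the moment at which its call begins: read the wrist's pose just before it.
- manip.hand_in(): hands the job in; it is judged then, once.
Trained networks look in the newest picture that a camera, given by its name, has taken for a name from the list of things; names that differ only in an ending like _2 or _b are one class to them, and where a whole thing is asked for, a point or a joint stands for the part that bears it (a point fixed in the world has none). Each returns a list of dicts, best first, with "score" (0 to 1); they miss things now and then, are a little off and sometimes report something else, mostly with a low value. They report only what shows in the picture. A call takes as long as a camera call. They do not tell look-alikes from the thing itself.
- manip.regions_of(camera, thing): "mask" (480x640 bool, what is visible of it) and "at" ([column, row] in pixels, amid what is visible of it).
- manip.pinpoint(camera, thing): "at" ([column, row] in pixels: a listed point, or the origin of a listed thing).
The state is a dict: "t": time; "joint_positions": joint angles; "joint_vel": joint speeds; "joint_torque": joint torques, N m; "position": TCP position; "eef_rot": TCP orientation; "force": force on the tool from outside, world axes, zero at the start; "ft_torque": the same for the moment, N m; "grip_width": finger opening in m; "finger_force": force on a finger pad.
Only numpy, scipy, OpenCV 4.12 (cv2) and the standard library are available. Lean on these libraries where they do the work, as an engineer would, in place of code of your own. Each camera call takes 0.05 s, during which the arm holds its last target. There are 200 camera calls.

## Working session

There is one attempt and no reset: what is moved stays moved. The work goes in short steps, Python scripts to look and compute and a shell command to move; the robot and the scene stay as the last step left them, time stands still between calls to the robot, and variables do not carry over. Pictures are saved under pics/ and viewed, at most 10 in all, crops included, and the job is handed in when it is done.

```bash
mkdir -p pics
cat > h.py <<'E'
import numpy as np, cv2
from workcell import manip
def ray(f,uv):
    d=np.array([(uv[0]-f["cx"])/f["fx"],(uv[1]-f["cy"])/f["fy"]]);u=d.copy()
    for _ in range(20): u=d/(1+f["k1"]*(u@u))
    return np.array([u[0],u[1],1])
def world(f,uv,z=None):
    """by plane height z, or by depth"""
    r=ray(f,uv);R=np.array(f["R"]);t=np.array(f["t"])
    if z is None:
        c,w=int(round(uv[0])),int(round(uv[1])); p=f["z_map"][max(w-1,0):w+2,max(c-1,0):c+2]; p=p[p>0]
        return R.T@(r*np.median(p)-t) if len(p) else None
    o=-R.T@t;d=R.T@r
    return o+d*(z-o[2])/d[2]
def px(f,X):
    c=np.array(f["R"])@X+f["t"];u=c[:2]/c[2];u=u*(1+f["k1"]*(u@u))
    return u*[f["fx"],f["fy"]]+[f["cx"],f["cy"]]
def save(f,n): cv2.imwrite(n,cv2.cvtColor(f["pixels"],cv2.COLOR_RGB2BGR))
E
python3 - <<'E'
from h import *
np.set_printoptions(precision=4,suppress=True)
Z=dict(wheel_axis=.06,eye=.085,pin_head=.085,pin_tip=.085,guide_seat=.085,jig=0,panel=.06,jar_red=0,jar_blue=0,brush_tin=0,pin=.085)
for c in("top","side"):
    f=manip.grab_frame(c);save(f,f"pics/{c}0.png")
    for n,z in Z.items():
        for d in manip.pinpoint(c,n)[:3]:
            print(c,n,round(d["score"],2),np.round(d["at"]),world(f,d["at"],z),world(f,d["at"]))
s=manip.read_state();print(s["t"],s["position"],s["eef_rot"],s["grip_width"])
E
```

```text
top wheel_axis 0.6 [395. 261.] [ 0.5518 -0.1559  0.06  ] [ 0.5509 -0.1547  0.0669]
top eye 0.68 [374. 225.] [ 0.6261 -0.1081  0.085 ] [ 0.621  -0.105   0.1092]
top pin_head 0.95 [237. 157.] [0.7699 0.1911 0.085 ] [ 0.8003  0.2065 -0.0004]
top pin_head 0.88 [197. 272.] [0.5191 0.264  0.085 ] [0.5266 0.2836 0.0083]
top pin_tip 0.93 [170. 215.] [0.6392 0.3287 0.085 ] [0.658  0.356  0.0003]
top pin_tip 0.85 [342. 253.] [ 0.5642 -0.039   0.085 ] [ 0.564  -0.0389  0.0861]
top pin_tip 0.72 [279. 214.] [0.6459 0.0963 0.085 ] [0.6652 0.1033 0.0004]
top guide_seat 0.58 [299. 245.] [0.5785 0.0526 0.085 ] [0.5775 0.0524 0.091 ]
top jig 0.7 [391. 266.] [ 0.5487 -0.1565  0.    ] [ 0.5406 -0.1454  0.0682]
top jig 0.6 [269. 239.] [0.6051 0.1241 0.    ] [ 0.6053  0.1242 -0.0008]
top panel 0.56 [396. 263.] [ 0.5485 -0.1574  0.06  ] [ 0.5477 -0.1562  0.0668]
top panel 0.51 [298. 248.] [0.5771 0.0558 0.06  ] [0.573  0.0547 0.0868]
top jar_red 0.79 [323. 199.] [0.7026 0.0012 0.    ] [0.6854 0.0021 0.0652]
top jar_blue 0.55 [385. 192.] [ 0.7218 -0.1439  0.    ] [ 0.7038 -0.1343  0.0636]
top brush_tin 0.89
[... 990 characters left out ...]
861]
side jig 0.98 [321. 328.] [ 0.5456 -0.1546  0.    ] [ 0.5253 -0.2189  0.0617]
side panel 0.57 [321. 301.] [ 0.5458 -0.1573  0.06  ] [ 0.5435 -0.1646  0.0664]
side jar_red 0.88 [369. 256.] [0.7031 0.0127 0.    ] [ 0.6889 -0.0192  0.0244]
side jar_blue 0.9 [406. 302.] [ 0.7109 -0.1393  0.    ] [ 0.6994 -0.16    0.0195]
side brush_tin 0.58 [353. 417.] [ 0.5314 -0.3417  0.    ] [ 0.516  -0.3791  0.0502]
side pin 0.76 [354. 220.] [0.6744 0.0244 0.085 ] [0.7208 0.1395 0.0099]
side pin 0.66 [274. 189.] [0.5592 0.199  0.085 ] [0.5872 0.3269 0.016 ]
side pin 0.62 [304. 225.] [0.5774 0.0383 0.085 ] [0.5744 0.0277 0.0918]
1.2 [0.1483 0.5556 0.2314] [0.1301 0.9915 0.0001 0.    ] 0.08546368261304738
```

Run:
```python
import cv2
a=cv2.imread("pics/top0.png")[130:330,160:520];cv2.imwrite("pics/topc.png",cv2.resize(a,None,fx=2.2,fy=2.2,interpolation=cv2.INTER_CUBIC))
```

```text
(no output)
```

View pics/topc.png

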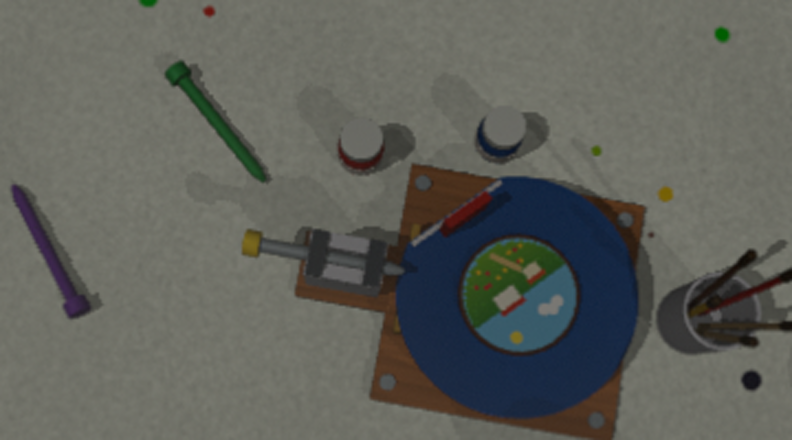

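View pics/side0.png

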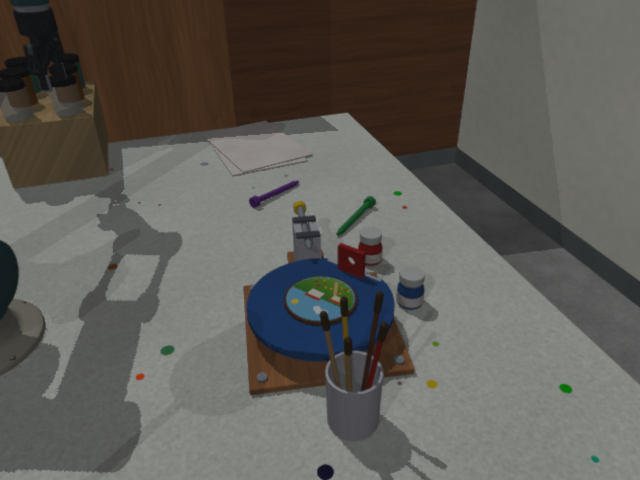

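The top crop shows three pin-like things. In full-frame pixels, the yellow-headed steel pin in the guide has its head at about (274,240) and its tip at (342,253). The green look-alike is at (241,163)–(279,211), and the purple one is at (168,216)–(194,269). I choose the yellow-headed pin because it is steel and sits in the guide. The red plate is at (373,226), clockwise of the pin line. The side view agrees: yellow head at (299,206), plate at (351,261), jars beside it and the tin in front.

```bash
cat >> h.py <<'E'
def blobs(f,lo,hi,zr,box):
    """world points (depth) of pixels in an HSV range, at heights zr, within xy box"""
    h=cv2.cvtColor(f["pixels"],cv2.COLOR_RGB2HSV);m=cv2.inRange(h,np.array(lo),np.array(hi))
    P=[]
    for v,u in zip(*np.nonzero(m)):
        p=world(f,(u,v))
        if p is not None and zr[0]<p[2]<zr[1] and box[0]<p[0]<box[1] and box[2]<p[1]<box[3]: P.append([*p,u,v])
    return np.array(P)
E
python3 - <<'E'
from h import *
np.set_printoptions(precision=4,suppress=True)
f=manip.grab_frame("top")
box=(.4,.75,-.3,.2)
for n,lo,hi,zr in(("red",(0,120,50),(8,255,255),(.09,.13)),("yellow",(20,120,70),(35,255,255),(.07,.12)),("blue",(105,120,30),(125,255,255),(.05,.075))):
    P=blobs(f,lo,hi,zr,box)
    if n=="yellow": P=P[P[:,1]>.05]
    c=P.mean(0);print(n,len(P),c,np.median(P[:,2]))
    if n=="red":
        w=cv2.PCACompute(P[:,:2].astype(np.float32),None)[1][0];print("dir",w,"clockwise from x",-np.degrees(np.arctan2(w[1],w[0])))
    if n=="blue":
        (x,y),r=cv2.minEnclosingCircle(P[:,:2].astype(np.float32));print("circ",x,y,r)
E
python3 - <<'E'
import cv2
a=cv2.imread("pics/top0.png")[205:285,255:405];cv2.imwrite("pics/topd.png",cv2.resize(a,None,fx=5,fy=5,interpolation=cv2.INTER_CUBIC)*1.0)
E
```

```text
red 108 [  0.6191  -0.0993   0.1089 371.75   225.6852] 0.10923661831538896
dir [-0.5939  0.8045] clockwise from x -126.437065
yellow 80 [  0.5873   0.1044   0.0943 273.7625 240.0875] 0.09449417400784291
blue 6383 [  0.5374  -0.1595   0.0597 396.6372 268.1233] 0.05969666447886338
circ 0.5464794039726257 -0.1560700386762619 0.11972758173942566[ WARN:0@0.074] global loadsave.cpp:1063 imwrite_ Unsupported depth image for selected encoder is fallbacked to CV_8U.
```

View pics/topd.png

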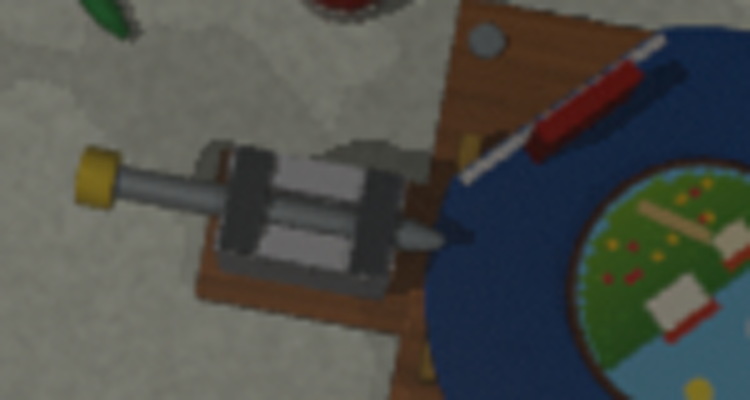

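The crop confirms the yellow-headed steel pin at crop (97,178)–(440,238), pointing at the disc. The red plate is at crop (585,110), just inside the white line.

```bash
cat >> h.py <<'E'
A=np.array([.5465,-.156]);PHI=np.radians(8.85)
def ax(a): return np.array([np.sin(a),np.cos(a)]),np.array([np.cos(a),-np.sin(a)])  # radial, tangential(cw)
def go(th,tang,rad,z,yaw=None):
    """tool-frame row numbers for a wheel-frame position at wheel angle th, tool x = -tangential of yaw (from jig)"""
    from scipy.spatial.transform import Rotation as Q
    s=manip.read_state();R=Q.from_quat(s["eef_rot"]).as_matrix()
    r,t=ax(PHI+th);X=np.r_[A+rad*r+tang*t,z]
    cur=np.arctan2(R[1,0],-R[0,0]); y=(th if yaw is None else yaw)+PHI
    print("target",X.round(4),"shift",(R.T@(X-s["position"])).round(4),"turn",round((y-cur)/.5,3))
def tip():
    s=manip.read_state();d=s["position"][:2]-A;r,t=ax(PHI)
    print("t",s["t"],"jig xy",(d@t).round(4),(d@r).round(4),"z",round(s["position"][2],4),"F",np.round(s["force"],1))
E
python3 -c "
from h import *
go(.785,.055,.095,.231);go(.785,.055,.095,.085)"
```

```text
target [ 0.6557 -0.1443  0.231 ] shift [-6.707e-01 -5.454e-01  3.000e-04] turn 1.357
target [ 0.6557 -0.1443  0.085 ] shift [-0.6707 -0.5454  0.1463] turn 1.357
```

```bash
python3 -m crank '[[[-1,-0.671,-0.545,0,1],[-1,-0.671,-0.545,0,1],[-1,-0.671,-0.545,0,1],[-1,-0.671,-0.545,0,1],[-1,-0.671,-0.545,0,1],[-1,-0.671,-0.545,0,1],[-1,-0.671,-0.545,0,1],[-1,-0.671,-0.545,0,1],[-1,-0.671,-0.545,0,1],[-1,-0.671,-0.545,0,1],[-1,-0.671,-0.545,0,1],[-1,-0.671,-0.545,0,1]]]'; python3 -c "
from h import *
go(.785,.055,.095,.231)"
```

```text
t: 2.25
position: [0.4428, 0.149, 0.2316]
eef_rot: [0.371, 0.928, 0.0, 0.0]
force: [1.2, 0.1, -0.6]
grip_width: -0.0004
finger_force: 0.0
target [ 0.6557 -0.1443  0.231 ] shift [-0.3564 -0.0657  0.0007] turn 0.357
```

```bash
python3 -m crank '[[[-1,-0.356,-0.066,0,0.357],[-1,-0.356,-0.066,0,0.357],[-1,-0.356,-0.066,0,0.357],[-1,-0.356,-0.066,0,0.357],[-1,-0.356,-0.066,0,0.357],[-1,-0.356,-0.066,0,0.357],[-1,-0.356,-0.066,0,0.357],[-1,-0.356,-0.066,0,0.357],[-1,-0.356,-0.066,0,0.357],[-1,-0.356,-0.066,0,0.357],[-1,-0.356,-0.066,0,0.357]]]'
python3 - <<'E'
from h import *
f=manip.grab_frame("wrist");save(f,"pics/w1.png")
go(.785,.055,.095,.231);go(.785,.055,.095,.085)
E
```

```text
t: 3.17
position: [0.6547, -0.1437, 0.2301]
eef_rot: [0.454, 0.891, 0.0, -0.001]
force: [0.0, 1.3, -0.5]
grip_width: 0.0005
finger_force: 0.0
target [ 0.6557 -0.1443  0.231 ] shift [-0.0026  0.0002 -0.0005] turn -0.002
target [ 0.6557 -0.1443  0.085 ] shift [-0.0029  0.0003  0.1455] turn -0.002
```

View pics/w1.png

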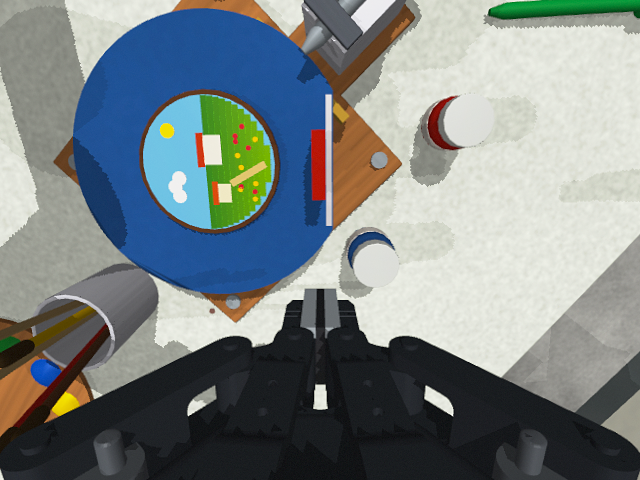

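The wrist view shows the fingers at (320,310), square to the plate at (318,165), with the white line vertical. The blue jar's cap at (373,258) lies below finger height. Next I lower.

```bash
python3 -m crank '[[[-1,-0.002,0,0.04,0],[-1,-0.002,0,0.08,0],[-1,-0.002,0,0.12,0],[-1,-0.002,0,0.145,0],[-1,-0.002,0,0.145,0],[-1,-0.002,0,0.145,0]]]'
python3 - <<'E'
from h import *
f=manip.grab_frame("wrist");save(f,"pics/w2.png")
tip()
for th,y in ((.785,.785),(.6,.6),(.4,.4)):
  go(th,.036,.095,.085)
E
```

```text
t: 3.72
position: [0.6542, -0.1422, 0.0858]
eef_rot: [0.452, 0.892, -0.0, -0.002]
force: [0.2, 0.3, 0.7]
grip_width: -0.0001
finger_force: 0.0
t 3.7667 jig xy 0.1062 0.0297 z 0.0878 F [ 1.2 -0.6  0.6]
target [ 0.6444 -0.129   0.085 ] shift [ 0.0181 -0.001   0.0028] turn 0.003
target [ 0.6378 -0.1114  0.085 ] shift [0.0362 0.004  0.0028] turn -0.367
target [ 0.6271 -0.0942  0.085 ] shift [0.0564 0.0056 0.0028] turn -0.767
```

View pics/w2.png

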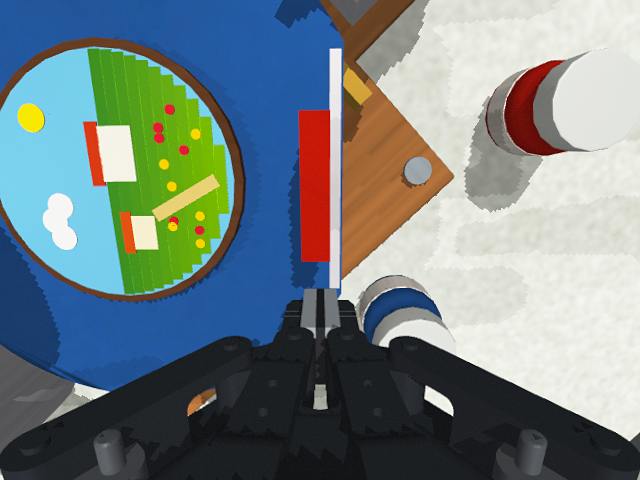

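The fingertips at (320,300) are level with the plate's near edge at about (315,262) and off the panel. I'll push round in an arc.

```bash
python3 -c "
from h import *
for th in (.785,.72,.66,.6,.54,.48,.42,.37,.33,.3): go(th,.036,.095,.085)"|sed 's/.*shift//'
```

```text
[ 0.0181 -0.001   0.0028] turn 0.003
 [0.0244 0.0011 0.0028] turn -0.127
 [0.0303 0.0027 0.0028] turn -0.247
 [0.0362 0.004  0.0028] turn -0.367
 [0.0422 0.0049 0.0028] turn -0.487
 [0.0483 0.0055 0.0028] turn -0.607
 [0.0544 0.0056 0.0028] turn -0.727
 [0.0595 0.0055 0.0028] turn -0.827
 [0.0635 0.0052 0.0028] turn -0.907
 [0.0666 0.0049 0.0028] turn -0.967
```

```bash
python3 -m crank '[[[-1,0.010,-0.001,0.001,0],[-1,0.018,-0.001,0.001,0],[-1,0.024,0.001,0.001,-0.127],[-1,0.030,0.003,0.001,-0.247],[-1,0.036,0.004,0.001,-0.367],[-1,0.042,0.005,0.001,-0.487],[-1,0.048,0.005,0.001,-0.607],[-1,0.054,0.006,0.001,-0.727],[-1,0.0595,0.006,0.001,-0.827],[-1,0.0635,0.005,0.001,-0.907],[-1,0.0665,0.005,0.001,-0.967]]]'; python3 -c "
from h import *
tip()
for th in (.25,.2,.15,.1): go(th,.036,.095,.085)
np.set_printoptions(precision=4,suppress=True)
f=manip.grab_frame('top')
P=blobs(f,(0,120,50),(8,255,255),(.08,.13),(.4,.75,-.3,.2))
d=P[:,:2].mean(0)-A;print(len(P),d,np.hypot(*d),'theta',np.arctan2(*d)-PHI)
w=cv2.PCACompute(P[:,:2].astype(np.float32),None)[1][0];w*=np.sign(w[0]);print('dir theta',-np.arctan2(w[1],w[0])-PHI)
"
```

```text
t: 4.68
position: [0.6206, -0.0865, 0.0876]
eef_rot: [0.225, 0.974, 0.0, 0.002]
force: [0.2, -0.3, -0.4]
grip_width: 0.0002
finger_force: 0.4
t 4.6833 jig xy 0.0625 0.0801 z 0.0876 F [ 0.2 -0.3 -0.4]
target [ 0.617  -0.0828  0.085 ] shift [0.0049 0.0017 0.0026] turn -0.098
target [ 0.6132 -0.0794  0.085 ] shift [0.0098 0.0032 0.0026] turn -0.198
target [ 0.6093 -0.0762  0.085 ] shift [0.0147 0.0044 0.0026] turn -0.298
target [ 0.6053 -0.0731  0.085 ] shift [0.0197 0.0053 0.0026] turn -0.398
92 [0.0387 0.0848] 0.09318471811228853 theta 0.2740121181783209
dir theta 0.31163383854110743
```

```bash
python3 -m crank '[[[-1,0.0025,0.001,0.001,-0.05],[-1,0.005,0.0017,0.001,-0.1],[-1,0.0075,0.0025,0.001,-0.15],[-1,0.010,0.0032,0.001,-0.2],[-1,0.0125,0.004,0.001,-0.25],[-1,0.0147,0.0044,0.001,-0.3],[-1,0.0165,0.0047,0.001,-0.34],[-1,0.018,0.005,0.001,-0.37],[-1,0.0197,0.0053,0.001,-0.4],[-1,0.0197,0.0053,0.001,-0.4]]]'
cat >> h.py <<'E'
def wristcam():
    from scipy.spatial.transform import Rotation as Q
    s=manip.read_state();f=manip.grab_frame("wrist");T=np.eye(4);T[:3,:3]=Q.from_quat(s["eef_rot"]).as_matrix();T[:3,3]=s["position"]
    M=np.linalg.inv(T@np.array(f["T_tool_cam"]));f["R"],f["t"]=M[:3,:3],M[:3,3];return f
E
python3 - <<'E'
from h import *
np.set_printoptions(precision=4,suppress=True)
tip()
f=wristcam();save(f,"pics/w3.png");r,t=ax(PHI)
for n,g in(("top",manip.grab_frame("top")),("wrist",f)):
    P=blobs(g,(0,120,40),(8,255,255),(.09,.125),(.5,.66,-.12,.0))
    d=P[:,:2].mean(0)-A;w=cv2.PCACompute(P[:,:2].astype(np.float32),None)[1][0];w*=np.sign(w[0])
    print(n,len(P),'theta pos',np.arctan2(*d)-PHI,np.hypot(*d),'dir',-np.arctan2(w[1],w[0])-PHI)
    for k in("eye","pin_tip","pin","guide_seat","wheel_axis","pin_head"):
        for q in manip.pinpoint(n,k)[:1]:
            p=world(g,q["at"],.06 if k=="wheel_axis" else .085)[:2]-A;print(k,q["score"].__round__(2),q["at"],p@t,p@r)
for th in (.05,0): go(th,.036,.095,.085)
E
```

```text
t: 5.57
position: [0.6044, -0.0736, 0.0841]
eef_rot: [0.127, 0.992, 0.0, -0.0]
force: [0.3, 0.1, 0.3]
grip_width: 0.0004
finger_force: 0.1
t 5.5667 jig xy 0.0445 0.0903 z 0.0841 F [0.3 0.1 0.3]
top 98 theta pos 0.0554596361369622 0.09387034691041903 dir 0.09726370704849269
eye 0.63 [357.6, 249.4] 0.012560314234620005 0.08683150337757695
pin_tip 0.88 [282.9, 212.2] 0.06431496043176037 0.25682618803966495
pin 0.98 [260.0, 186.6] 0.11131107787886499 0.3157512276421158
guide_seat 0.8 [298.9, 245.4] -0.0003967240821039983 0.21043191987502427
wheel_axis 0.63 [396.1, 264.9] -0.002425738695643472 -0.0024143655246424162
pin_head 0.88 [238.7, 160.6] 0.16072924550006032 0.37261958287612446
wrist 4130 theta pos 0.08722412684143388 0.0935889553209318 dir 0.10049216283042933
eye 0.56 [317.8, 225.4] 0.00868708508551144 0.09263556782273981
pin_tip 0.98 [372.8, 200.0] 0.0005546905172907866 0.1155736160203134
pin 0.64 [567.8, 186.0] 0.0024908970386114775 0.19403912189311645
guide_seat 0.62 [608.8, 186.9] 0.004421332078600987 0.21106292982116587
target [ 0.601  -0.0703  0.085 ] shift [ 0.0047  0.0024 -0.0007] turn -0.103
target [ 0.5967 -0.0677  0.085 ] shift [ 0.0095  0.0039 -0.0007] turn -0.203
```

View pics/w3.png

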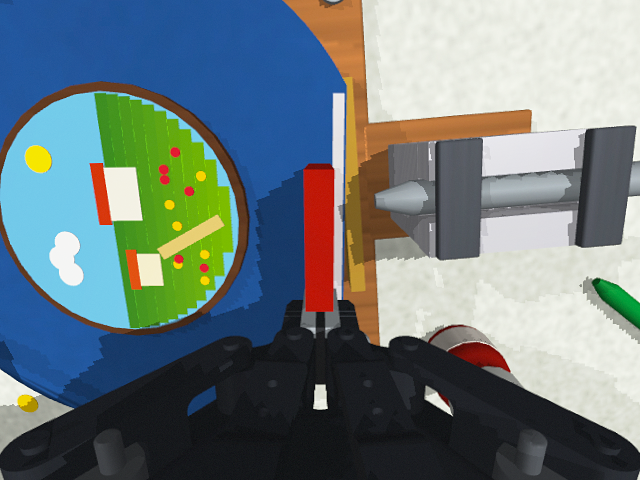

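The view shows the white line, x about 338 and nearly vertical, converging with the brass bar at (350,90)–(358,290). The wheel still has about 0.09 rad to go.

```bash
python3 -m crank '[[[-1,0.001,0.0006,0,-0.02],[-1,0.002,0.001,0,-0.04],[-1,0.003,0.0015,0,-0.06],[-1,0.004,0.002,0,-0.08],[-1,0.005,0.0024,0,-0.1],[-1,0.006,0.0028,0,-0.12],[-1,0.0065,0.003,0,-0.14],[-1,0.0065,0.003,0,-0.14]]]'
cat >> h.py <<'E'
def check(f):
    r,t=ax(PHI)
    J=lambda P:np.c_[(P[:,:2]-A)@t,(P[:,:2]-A)@r]
    for n,lo,hi,zr,b in(("white",(0,0,120),(180,45,255),(.05,.07),(-.06,.075,.095,.115)),("brass",(18,110,60),(32,255,255),(.03,.055),(-.06,.07,.10,.12)),("red",(0,120,40),(8,255,255),(.1,.12),(-.05,.06,.08,.11)),("pin",(0,0,40),(180,60,255),(.083,.096),(-.012,.012,.112,.14))):
        P=blobs(f,lo,hi,zr,(.45,.7,-.12,.1))
        if not len(P): print(n,"none");continue
        q=J(P);q=q[(q[:,0]>b[0])&(q[:,0]<b[1])&(q[:,1]>b[2])&(q[:,1]<b[3])]
        if len(q)<20: print(n,len(q));continue
        vx,vy,_,_=cv2.fitLine(q.astype(np.float32),cv2.DIST_HUBER,0,.01,.01).ravel()
        print(n,len(q),"mean",q.mean(0).round(4),"x range",q[:,0].min().round(4),q[:,0].max().round(4),"cw angle",round(float(-np.arctan(vy/vx)),4) if abs(vx)>.5 else round(float(np.arctan(vx/vy)),4))
E
python3 - <<'E'
from h import *
tip();f=wristcam();save(f,"pics/w4.png");check(f)
for th in (.03,0): go(th,.036,.095,.085)
E
```

```text
t: 6.93
position: [0.5992, -0.0691, 0.0844]
eef_rot: [0.092, 0.996, 0.0, -0.0]
force: [1.1, 0.2, -0.0]
grip_width: -0.0002
finger_force: 0.1
t 6.9333 jig xy 0.0388 0.0939 z 0.0844 F [ 1.1  0.2 -0. ]
white 1978 mean [-0.0088  0.1026] x range -0.0507 0.0464 cw angle 0.0264
brass 2934 mean [-1.000e-04  1.106e-01] x range -0.0531 0.057 cw angle 0.0211
red 4083 mean [0.0025 0.0935] x range -0.0212 0.0291 cw angle 0.0346
pin 2113 mean [-0.0002  0.1301] x range -0.012 0.012 cw angle -0.2204
target [ 0.5993 -0.0692  0.085 ] shift [-0.0001 -0.0001 -0.0007] turn -0.002
target [ 0.5967 -0.0677  0.085 ] shift [ 0.0027  0.001  -0.0007] turn -0.062
```

```bash
cat >> h.py <<'E'
def pinline(f):
    r,t=ax(PHI);h=f["z_map"];o=[]
    for v in range(0,480,2):
        for u in range(200,640,2):
            if h[v,u]>0:
                p=world(f,(u,v),None);d=p[:2]-A;o.append((d@t,d@r,p[2]))
    o=np.array(o)
    for a,b,z0 in((.116,.122,.081),(.122,.128,.083),(.128,.134,.086),(.152,.158,.087),(.158,.164,.087),(.164,.17,.087),(.17,.176,.087),(.08,.086,.105),(.086,.092,.105),(.092,.1,.105)):
        q=o[(o[:,1]>a)&(o[:,1]<b)&(o[:,2]>z0)&(o[:,2]<.096 if z0<.1 else o[:,2]<.12)&(abs(o[:,0])<(.012 if z0<.1 else .05))]
        if len(q): print(a,len(q),"mid",((q[:,0].min()+q[:,0].max())/2).round(4),"width",np.ptp(q[:,0]).round(4),"mean",q[:,0].mean().round(4))
E
python3 - <<'E'
from h import *
tip();f=wristcam();pinline(f)
import cv2
a=cv2.imread("pics/w4.png")[60:360,260:640];cv2.imwrite("pics/w4c.png",cv2.resize(a,None,fx=2,fy=2))
E
```

```text
t 6.9833 jig xy 0.0387 0.0939 z 0.0843 F [-0.4 -0.7 -0.3]
0.116 80 mid 0.001 width 0.0091 mean 0.0005
0.122 112 mid 0.0011 width 0.0123 mean 0.0002
0.128 128 mid 0.0006 width 0.0127 mean 0.0002
0.152 72 mid 0.0002 width 0.0234 mean -0.0012
0.158 201 mid -0.0 width 0.0239 mean -0.001
0.164 219 mid -0.0002 width 0.0236 mean -0.0009
0.17 210 mid -0.0 width 0.0236 mean -0.0009
0.08 50 mid 0.0328 width 0.0008 mean 0.0327
0.086 447 mid 0.0059 width 0.0536 mean 0.0078
0.092 751 mid 0.0043 width 0.0503 mean 0.0049
```

View pics/w4c.png

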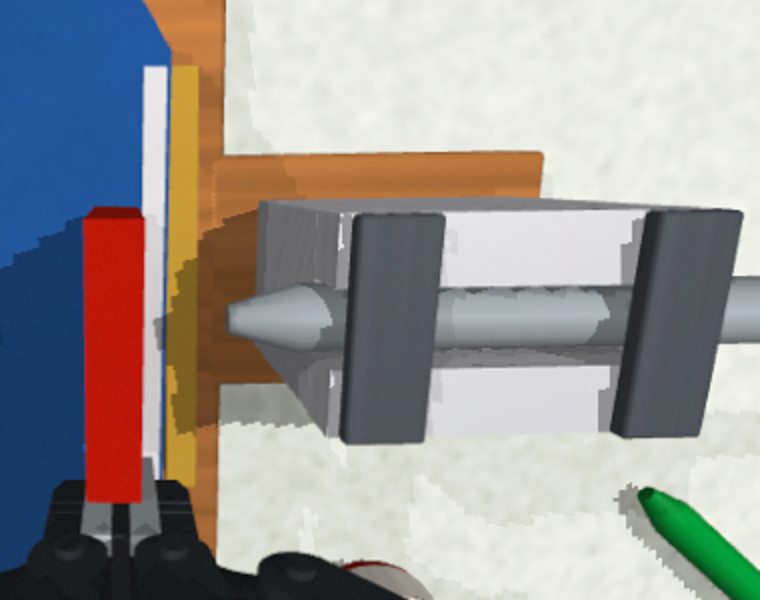

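The crop shows brass (170–198) and white (144–167) nearly parallel. The nose is at (230,318) and the plate spans rows 210–500, so its centre is slightly low of the pin line. I'll nudge it a little, back off and measure it clear of the fingers.

```bash
python3 -m crank '[[[-1,0.0006,0.0002,0,-0.015],[-1,0.0012,0.0004,0,-0.03],[-1,0.0012,0.0004,0,-0.03],[-1,-0.01,0,0,-0.03],[-1,-0.025,0,-0.01,-0.06],[-1,-0.035,0.01,-0.04,-0.06],[-1,-0.045,0.02,-0.07,-0.06],[-1,-0.055,0.03,-0.10,-0.06],[-1,-0.055,0.03,-0.10,-0.06],[-1,-0.055,0.03,-0.10,-0.06]]]'
python3 - <<'E'
from h import *
tip();f=wristcam();save(f,"pics/w5.png");check(f);pinline(f)
go(0,.036,.095,.085)
E
```

```text
t: 7.87
position: [0.6604, -0.0497, 0.1863]
eef_rot: [0.077, 0.997, -0.0, 0.002]
force: [-0.8, 0.1, 0.2]
grip_width: -0.0002
finger_force: 0.0
t 7.8667 jig xy 0.0962 0.1225 z 0.1863 F [-0.8  0.1  0.2]
white 1156 mean [0.0015 0.1019] x range -0.0524 0.0577 cw angle 0.0208
brass 1704 mean [-0.0026  0.1102] x range -0.0535 0.0564 cw angle 0.0131
red 1732 mean [0.0022 0.094 ] x range -0.0223 0.0271 cw angle 0.0155
pin 701 mean [0.0008 0.1292] x range -0.0119 0.0118 cw angle -0.2437
0.116 30 mid 0.001 width 0.0083 mean 0.0013
0.122 36 mid 0.0011 width 0.0107 mean 0.0014
0.128 55 mid 0.0011 width 0.0131 mean 0.0014
0.152 62 mid 0.0002 width 0.0233 mean -0.0007
0.158 96 mid 0.0002 width 0.0233 mean -0.0009
0.164 94 mid 0.0001 width 0.0233 mean -0.0013
0.17 90 mid 0.0001 width 0.0234 mean -0.0012
0.086 144 mid 0.0021 width 0.0488 mean 0.0019
0.092 288 mid 0.0027 width 0.05 mean 0.0017
target [ 0.5967 -0.0677  0.085 ] shift [ 0.0584 -0.0272  0.0994] turn -0.002
```

View pics/w5.png

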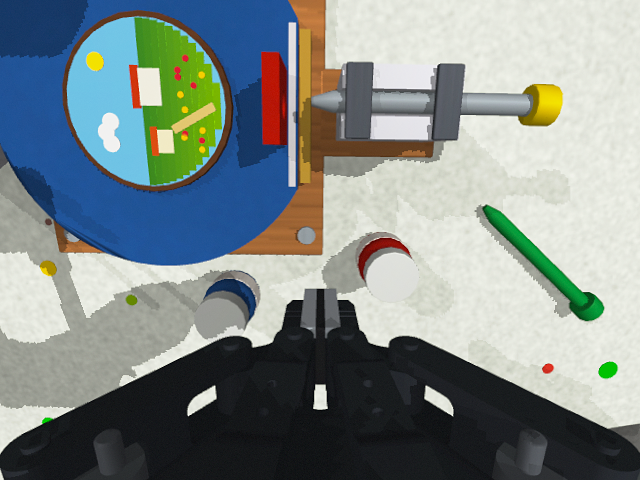

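The clear view shows the white line (292,23–185) alongside the brass (305,30–180). The pin nose is at (315,101) and the plate centre at (273,98). About 0.01 rad remains, so one more small nudge.

```bash
python3 -m crank '[[[-1,0.015,-0.015,0.04,0],[-1,0.025,-0.028,0.08,0],[-1,0.04,-0.028,0.10,0],[-1,0.05,-0.028,0.10,0],[-1,0.054,-0.028,0.10,0],[-1,0.056,-0.028,0.10,0],[-1,0.0572,-0.028,0.10,0],[-1,0.058,-0.028,0.10,0],[-1,0.058,-0.028,0.10,0],[-1,0.045,-0.028,0.10,0],[-1,0.025,-0.028,0.07,0],[-1,0.01,-0.01,0.03,0]]]'; python3 -m crank '[[[-1,-0.01,0.01,-0.03,0],[-1,-0.01,0.01,-0.03,0]]]'
python3 - <<'E'
from h import *
tip();f=wristcam();check(f);pinline(f)
r,t=ax(PHI)
for n,g in(("wrist",f),("top",manip.grab_frame("top"))):
  P=blobs(g,(18,120,70),(35,255,255),(.07,.12),(.5,.75,.05,.2));d=P[:,:2]-A;print(n,"head x",(d@t).mean(),"y",(d@r).min(),(d@r).max(),P[:,2].max())
go(0,0,.31,.2,np.pi/2-np.pi);go(0,0,.31,.2,np.pi/2);go(0,0.001,.31,.2,0)
print(manip.read_state()["joint_positions"])
E
```

```text
t: 8.92
position: [0.6454, -0.062, 0.1489]
eef_rot: [0.079, 0.997, -0.001, -0.002]
force: [1.5, -0.6, -0.3]
grip_width: -0.0001
finger_force: 0.0
t: 9.08
position: [0.6644, -0.0507, 0.1885]
eef_rot: [0.077, 0.997, -0.0, 0.009]
force: [0.9, 0.1, 0.5]
grip_width: 0.0001
finger_force: 0.0
t 9.0833 jig xy 0.1003 0.1222 z 0.1885 F [0.9 0.1 0.5]
white 1182 mean [-0.0036  0.1017] x range -0.0561 0.0534 cw angle -0.0153
brass 1685 mean [-0.0026  0.1104] x range -0.0539 0.0564 cw angle 0.0168
red 1758 mean [-0.0012  0.0939] x range -0.0253 0.0238 cw angle -0.0201
pin 705 mean [0.001  0.1292] x range -0.0119 0.0119 cw angle -0.0472
0.116 33 mid 0.0016 width 0.0083 mean 0.0015
0.122 47 mid 0.0012 width 0.0116 mean 0.0015
0.128 47 mid 0.0018 width 0.0129 mean 0.0022
0.152 62 mid -0.0003 width 0.0231 mean -0.0008
0.158 92 mid -0.0004 width 0.0231 mean -0.0016
0.164 92 mid -0.0004 width 0.0231 mean -0.0018
0.17 98 mid -0.0004 width 0.023 mean -0.0015
0.086 150 mid -0.0007 width 0.049 mean -0.0031
0.092 286 mid -0.0013 width 0.0501 mean -0.0011
wrist head x 0.0031051553870248827 y 0.2552513757570648 0.27200427483693684 0.09831016885991864
top head x 0.0001609185078038446 y 0.2559411583709024 0.27123430174989493 0.09808647977411623
target [0.5942 0.1503 0.2   ] shift [ 0.095   0.1892 -0.018 ] turn -3.142
target [0.5942 0.1503 0.2   ] shift [ 0.095   0.1892 -0.018 ] turn 3.141
target [0.5952 0.1502 0.2   ] shift [ 0.094   0.1892 -0.018 ] turn -0.001
[-1.82892707e-01  4.29614962e-01  1.39006782e+00 -6.22936797e-05
  1.31704865e+00 -1.59893004e+00]
```

The nudge coasted past, and the wheel now sits at about −0.03 rad. I'll correct gently from the other side.

```bash
python3 -m crank '[[[-1,0.04,-0.01,0,0],[-1,0.08,-0.02,0,0],[-1,0.12,-0.027,0,0],[-1,0.155,-0.027,0,0],[-1,0.155,-0.027,0.03,0],[-1,0.155,-0.027,0.07,0],[-1,0.155,-0.027,0.10,0],[-1,0.155,-0.027,0.10,0],[-1,0.155,-0.027,0.10,0]]]'
python3 - <<'E'
from h import *
tip();f=wristcam();check(f)
go(0,-.038,.095,.085);go(0,-.034,.095,.085)
E
```

```text
t: 9.93
position: [0.4976, -0.0539, 0.0786]
eef_rot: [0.078, 0.997, 0.0, -0.003]
force: [-0.2, -0.1, 0.3]
grip_width: 0.0001
finger_force: 0.0
t 9.9333 jig xy -0.064 0.0934 z 0.0786 F [-0.2 -0.1  0.3]
white 0
brass 325 mean [-0.0497  0.1115] x range -0.0534 -0.0347 cw angle -0.3148
red 0
pin 0
target [ 0.5236 -0.0563  0.085 ] shift [-0.024   0.0018 -0.0048] turn -0.003
target [ 0.5275 -0.0569  0.085 ] shift [-0.028   0.0018 -0.0048] turn -0.003
```

```bash
cat >> h.py <<'E'
def avg(n=6):
    r,t=ax(PHI);o=[]
    for _ in range(n):
        manip.grab_frame("top");s=manip.read_state();d=s["position"][:2]-A;o.append([d@t,d@r,s["position"][2]])
    print("avg jig",np.mean(o,0).round(4),"sd",np.std(o,0).round(4))
E
python3 -m crank '[[[-1,-0.01,0.001,-0.004,0],[-1,-0.016,0.001,-0.004,0],[-1,-0.016,0.001,-0.004,0]]]'
python3 - <<'E'
from h import *
avg()
E
```

```text
t: 10.23
position: [0.5192, -0.0565, 0.0863]
eef_rot: [0.078, 0.997, -0.0, 0.003]
force: [0.1, 0.4, 0.2]
grip_width: 0.0004
finger_force: 0.0
avg jig [-0.0454  0.0944  0.0849] sd [0.0008 0.0001 0.0005]
```

```bash
python3 -m crank '[[[-1,-0.004,0,0,0],[-1,-0.006,0,0,0],[-1,-0.007,0,0,0],[-1,-0.0076,0,0,0],[-1,-0.0082,0,0,0],[-1,-0.0088,0,0,0],[-1,-0.0094,0,0,0],[-1,-0.01,0,0,0],[-1,-0.0105,0,0,0],[-1,-0.011,0,0,0],[-1,-0.011,0,0,0],[-1,-0.011,0,0,0]]]'; python3 -c "
from h import *
avg()
f=manip.grab_frame('top')
P=blobs(f,(0,120,50),(8,255,255),(.08,.13),(.5,.66,-.12,.0))
w=cv2.PCACompute(P[:,:2].astype(np.float32),None)[1][0];w*=np.sign(w[0]);d=P[:,:2].mean(0)-A
print(len(P),'theta',np.arctan2(*d)-PHI,-np.arctan2(w[1],w[0])-PHI)"
python3 -m crank '[[[-1,0.005,0,0,0],[-1,0.015,0,-0.01,0],[-1,0.015,0,-0.05,0],[-1,0,0.01,-0.09,0],[-1,-0.04,0.02,-0.1,0],[-1,-0.08,0.025,-0.1,0],[-1,-0.12,0.027,-0.1,0],[-1,-0.135,0.027,-0.1,0],[-1,-0.135,0.027,-0.1,0],[-1,-0.135,0.027,-0.1,0]]]';python3 -c "
from h import *
avg(4);f=wristcam();check(f);pinline(f)"
```

```text
t: 11.53
position: [0.5267, -0.0574, 0.0842]
eef_rot: [0.078, 0.997, 0.0, -0.0]
force: [-1.1, 1.1, -1.2]
grip_width: 0.0001
finger_force: 0.4
avg jig [-0.0347  0.0943  0.0842] sd [0. 0. 0.]
t: 12.72
position: [0.6637, -0.0517, 0.1843]
eef_rot: [0.078, 0.997, 0.0, -0.001]
force: [-1.4, -0.3, 0.5]
grip_width: 0.0001
finger_force: 0.0
avg jig [0.0986 0.1211 0.1846] sd [0.0001 0.     0.0002]
white 1174 mean [1.000e-04 1.016e-01] x range -0.0521 0.0572 cw angle 0.0193
brass 1693 mean [-0.0012  0.1104] x range -0.0532 0.0569 cw angle 0.0149
red 1759 mean [0.0023 0.0939] x range -0.0219 0.0275 cw angle 0.0126
pin 697 mean [0.0008 0.129 ] x range -0.0119 0.0117 cw angle -0.2578
0.116 33 mid 0.0008 width 0.0084 mean 0.0014
0.122 37 mid 0.001 width 0.0108 mean 0.0016
0.128 54 mid 0.0017 width 0.0118 mean 0.0018
0.152 63 mid 0.0001 width 0.0231 mean -0.0006
0.158 85 mid 0.0 width 0.0232 mean -0.0016
0.164 94 mid 0.0 width 0.0231 mean -0.0014
0.17 94 mid -0.0 width 0.0231 mean -0.0013
0.086 146 mid 0.0022 width 0.0483 mean 0.0024
0.092 284 mid 0.0028 width 0.0494 mean 0.0022Traceback (most recent call last):
  File "<string>", line 6, in <module>
    w=cv2.PCACompute(P[:,:2].astype(np.float32),None)[1][0];w*=np.sign(w[0]);d=P[:,:2].mean(0)-A
                     ~^^^^^^
IndexError: too many indices for array: array is 1-dimensional, but 2 were indexed
```

The wheel is aligned: white and brass agree within about 0.004 rad, and the plate centre is within about 1 mm of the pin line. Next is the pin. I'll turn the tool so its flat finger side faces the head.

```bash
python3 -c "
from h import *
go(0,.001,.31,.185,np.pi/2)"; python3 -m crank '[[[-1,0.01,0.04,0,0.25],[-1,0.03,0.08,0,0.5],[-1,0.06,0.12,0,0.75],[-1,0.098,0.16,0,1],[-1,0.098,0.19,0,1],[-1,0.098,0.19,0,1]]]'; python3 -m crank '[[[-1,0,0,0,0.25],[-1,0,0,0,0.5],[-1,0,0,0,0.75],[-1,0,0,0,1],[-1,0,0,0,1]]]'; python3 -m crank '[[[-1,0,0,0,0.25],[-1,0,0,0,0.5],[-1,0,0,0,0.75],[-1,0,0,0,1],[-1,0,0,0,1]]]'; python3 -c "
from h import *
avg(4);go(0,.001,.31,.185,np.pi/2);go(0,.001,.31,.070,np.pi/2)"
```

```text
target [0.5952 0.1502 0.185 ] shift [ 9.820e-02  1.887e-01 -1.000e-04] turn 3.139
t: 13.47
position: [0.5935, 0.1566, 0.1851]
eef_rot: [0.32, 0.947, 0.002, -0.001]
force: [0.0, -0.8, 0.1]
grip_width: 0.0
finger_force: 0.0
t: 13.88
position: [0.5965, 0.1509, 0.1847]
eef_rot: [0.547, 0.837, 0.0, 0.0]
force: [0.2, -0.0, 0.6]
grip_width: 0.0001
finger_force: 0.0
t: 14.3
position: [0.5967, 0.1508, 0.1845]
eef_rot: [0.736, 0.677, 0.0, 0.0]
force: [-0.3, -0.1, 0.2]
grip_width: 0.0001
finger_force: 0.0
avg jig [0.0025 0.311  0.1844] sd [0.     0.0001 0.    ]
target [0.5952 0.1502 0.185 ] shift [-0.001  -0.0016 -0.0006] turn 0.145
target [0.5952 0.1502 0.07  ] shift [-0.001  -0.0016  0.1144] turn 0.145
```

```bash
python3 -m crank '[[[-1,0,-0.0015,0.03,0.145],[-1,0,-0.0015,0.07,0.145],[-1,0,-0.0015,0.1,0.145],[-1,0,-0.0015,0.114,0.145],[-1,0,-0.0015,0.114,0.145],[-1,0,-0.0015,0.114,0.145]]]'; python3 -c "
from h import *
avg(3);go(0,.001,.283,.07,np.pi/2);go(0,.001,.237,.07,np.pi/2)
r,t=ax(PHI);g=manip.grab_frame('top');P=blobs(g,(18,120,70),(35,255,255),(.07,.12),(.5,.75,.05,.2));d=P[:,:2]-A;print('head',(d@t).mean(),(d@r).min(),(d@r).max())"
```

```text
t: 15.0
position: [0.5952, 0.1513, 0.0698]
eef_rot: [0.76, 0.65, -0.001, -0.0]
force: [1.2, -0.4, 0.7]
grip_width: 0.0003
finger_force: 0.0
avg jig [0.0023 0.3116 0.0717] sd [0.0003 0.0001 0.0005]
target [0.591  0.1235 0.07  ] shift [-0.0287 -0.0015  0.0021] turn -0.005
target [0.584 0.078 0.07 ] shift [-0.0747 -0.0014  0.0021] turn -0.005
head 0.0002242672079811315 0.2560876540985606 0.27106446471403695
```

Approach, then push gently (about 24 mm/s) with a lateral trim.

```bash
python3 -m crank '[[[-1,-0.01,-0.001,0.002,0],[-1,-0.02,-0.001,0.002,0],[-1,-0.025,-0.001,0.002,0],[-1,-0.028,-0.001,0.002,0],[-1,-0.030,-0.001,0.002,0],[-1,-0.032,-0.001,0.002,0],[-1,-0.034,-0.001,0.002,0],[-1,-0.036,-0.001,0.002,0],[-1,-0.038,-0.001,0.002,0],[-1,-0.040,-0.001,0.002,0],[-1,-0.042,-0.001,0.002,0],[-1,-0.044,-0.001,0.002,0]]]'; python3 -c "
from h import *
avg(3);print(manip.read_state()['force'])
r,t=ax(PHI);g=manip.grab_frame('top');P=blobs(g,(18,120,70),(35,255,255),(.07,.12),(.5,.75,.0,.2));d=P[:,:2]-A;print('head',(d@t).mean(),(d@r).min(),(d@r).max())"
```

```text
t: 16.2
position: [0.5876, 0.108, 0.0683]
eef_rot: [0.76, 0.649, 0.0, 0.0]
force: [0.3, 1.7, -0.3]
grip_width: -0.0001
finger_force: 0.8
avg jig [-1.000e-04  2.668e-01  6.820e-02] sd [0. 0. 0.]
[-0.44061991 -0.78436276  0.20644112]Traceback (most recent call last):
  File "<string>", line 4, in <module>
    r,t=ax(PHI);g=manip.grab_frame('top');P=blobs(g,(18,120,70),(35,255,255),(.07,.12),(.5,.75,.0,.2));d=P[:,:2]-A;print('head',(d@t).mean(),(d@r).min(),(d@r).max())
                                                                                                         ~^^^^^^
IndexError: too many indices for array: array is 1-dimensional, but 2 were indexed
```

```bash
python3 -m crank '[[[-1,-0.002,0.001,0.0,0],[-1,-0.004,0.001,0,0],[-1,-0.006,0.001,0,0],[-1,-0.008,0.001,0,0],[-1,-0.010,0.001,0,0],[-1,-0.012,0.001,0,0],[-1,-0.013,0.001,0,0],[-1,-0.014,0.001,0,0],[-1,-0.015,0.001,0,0],[-1,-0.016,0.001,0,0]]]'
python3 - <<'E'
from h import *
avg(3);print(manip.read_state()['force'])
f=manip.grab_frame("side");save(f,"pics/s2.png")
cv2.imwrite("pics/s2c.png",cv2.resize(cv2.imread("pics/s2.png")[180:340,230:430],None,fx=3.5,fy=3.5,interpolation=cv2.INTER_CUBIC))
E
```

```text
t: 17.23
position: [0.586, 0.092, 0.0683]
eef_rot: [0.761, 0.649, 0.0, -0.0]
force: [0.1, 0.4, -0.5]
grip_width: 0.0001
finger_force: 0.5
avg jig [0.0009 0.251  0.0683] sd [0. 0. 0.]
[-0.38932275  0.80562691 -0.60821423]
```

View pics/s2c.png

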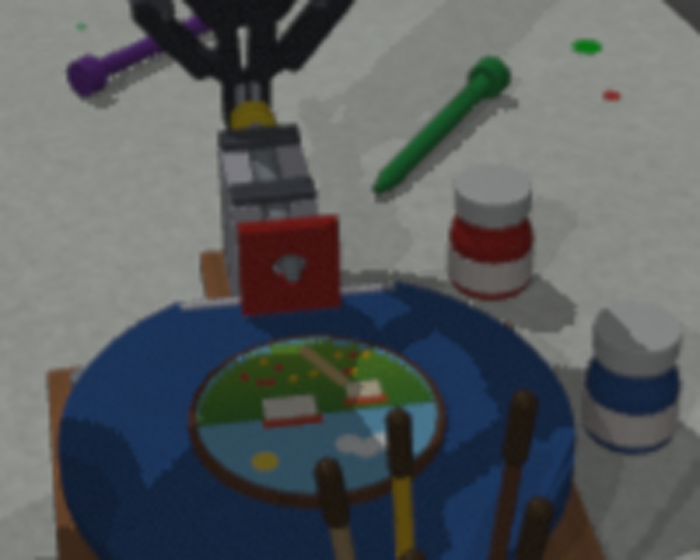

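The crop shows the pin's nose showing in the eye at (290,266) and the head at (252,118) near the guide. I'll finish the push.

```bash
python3 -m crank '[[[-1,-0.002,0,0,0],[-1,-0.004,0,0,0],[-1,-0.006,0,0,0],[-1,-0.008,0,0,0],[-1,-0.009,0,0,0],[-1,-0.010,0,0,0],[-1,-0.011,0,0,0],[-1,-0.012,0,0,0],[-1,-0.0125,0,0,0],[-1,-0.013,0,0,0],[-1,-0.013,0,0,0]]]'; python3 -c "
from h import *
avg(3);print(manip.read_state()['force'])"
```

```text
t: 18.35
position: [0.584, 0.0792, 0.0683]
eef_rot: [0.761, 0.649, 0.0, 0.0]
force: [1.0, -0.1, 0.1]
grip_width: -0.0002
finger_force: 0.5
avg jig [0.0009 0.2382 0.0683] sd [0. 0. 0.]
[0.05050512 0.520966   0.36867957]
```

```bash
python3 -m crank '[[[-1,-0.0005,0,0,0],[-1,-0.001,0,0,0],[-1,-0.0015,0,0,0],[-1,-0.002,0,0,0],[-1,-0.002,0,0,0]]]'; python3 -c "
from h import *
avg(2);print(manip.read_state()['force'])"
```

```text
t: 18.92
position: [0.584, 0.079, 0.0683]
eef_rot: [0.761, 0.649, 0.001, -0.001]
force: [0.9, 6.4, 0.8]
grip_width: -0.0001
finger_force: 3.3
avg jig [0.0009 0.238  0.0683] sd [0. 0. 0.]
[1.72455443 5.71855587 0.59040471]
```

A solid stop at the expected distance. I'll back off, rise, step to the side and look.

```bash
python3 -m crank '[[[-1,-0.001,0,0,0],[-1,-0.001,0,0,0],[-1,0.004,0,0,0],[-1,0.02,0,0,0],[-1,0.05,0,-0.01,0],[-1,0.06,0,-0.05,0],[-1,0.06,0.03,-0.09,0],[-1,0.05,0.06,-0.12,-0.2],[-1,0.02,0.09,-0.12,-0.4],[-1,-0.02,0.1,-0.12,-0.6],[-1,-0.05,0.1,-0.12,-0.8],[-1,-0.08,0.1,-0.12,-1]]]'; python3 -m crank '[[[-1,0,0,0,-0.25],[-1,0,0,0,-0.5],[-1,0,0,0,-0.75],[-1,0,0,0,-1],[-1,0,0,0,-1]]]';python3 -m crank '[[[-1,0,0,0,-0.25],[-1,0,0,0,-0.5],[-1,0,0,0,-0.75],[-1,0,0,0,-1],[-1,0,0,0,-1]]]'
python3 - <<'E'
from h import *
avg(3);f=wristcam();save(f,"pics/w6.png");check(f);pinline(f)
r,t=ax(PHI)
for g in(f,manip.grab_frame("top")):
  P=blobs(g,(18,120,70),(35,255,255),(.07,.12),(.5,.75,.0,.2));d=P[:,:2]-A;print('head',(d@t).mean(),(d@r).min(),(d@r).max())
E
```

```text
t: 20.02
position: [0.6704, -0.0208, 0.1879]
eef_rot: [0.574, 0.819, -0.001, 0.001]
force: [0.8, 1.1, -0.5]
grip_width: -0.0001
finger_force: 0.0
t: 20.43
position: [0.6695, -0.0183, 0.1879]
eef_rot: [0.355, 0.935, -0.001, -0.0]
force: [-0.3, 0.1, 0.2]
grip_width: -0.0001
finger_force: 0.0
t: 20.85
position: [0.6696, -0.0178, 0.188]
eef_rot: [0.114, 0.993, -0.0, -0.0]
force: [-0.7, 0.1, -0.0]
grip_width: 0.0
finger_force: 0.0
avg jig [0.1005 0.1557 0.1881] sd [0.     0.0001 0.    ]
white 954 mean [-0.0008  0.1019] x range -0.0522 0.0575 cw angle 0.0197
brass 1693 mean [-0.0003  0.1111] x range -0.0537 0.0568 cw angle 0.0045
red 1883 mean [0.002  0.0945] x range -0.0219 0.0274 cw angle 0.02
pin 910 mean [0.0032 0.1249] x range -0.0119 0.0119 cw angle -0.0966
0.116 53 mid 0.0035 width 0.0123 mean 0.0038
0.122 56 mid 0.0032 width 0.0138 mean 0.0035
0.128 53 mid 0.0033 width 0.0126 mean 0.0034
0.152 74 mid 0.0002 width 0.0235 mean -0.0001
0.158 87 mid 0.0 width 0.024 mean -0.0001
0.164 90 mid -0.0001 width 0.0236 mean -0.0002
0.17 91 mid 0.0002 width 0.0236 mean 0.0
0.086 36 mid 0.0171 width 0.0201 mean 0.0189
0.092 253 mid 0.0021 width 0.0496 mean 0.0036
head 0.004425709135184326 0.20963660925588418 0.22570264198032544Traceback (most recent call last):
  File "<stdin>", line 5, in <module>
IndexError: too many indices for array: array is 1-dimensional, but 2 were indexed
```

View pics/w6.png

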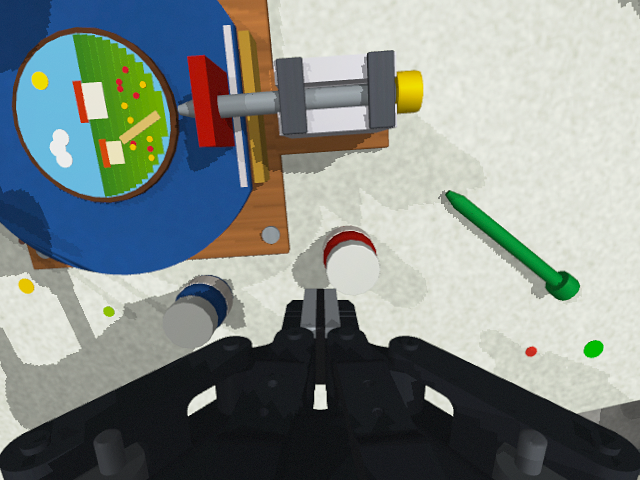

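The picture shows the nose through the eye at (183,108), the head at (410,91) against the guide's rear strap, and the white line along the brass. Head front measures 209.6 mm and rear 225.7 mm, so the pin is home. The robot is clear and the jars have not moved.

```bash
python3 -c "
from workcell import manip
print(manip.hand_in())"
```

```text
the job is handed in; nothing more can be done
None
```

The job is handed in: the turntable's flat lies along the brass bar to within about 0.015 rad, and the pin is fully home through the eye with its head against the guide; the panel, jars and brush tin were left alone, and the robot ended clear at about 21 s.

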